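Sweep the ink sticks and eraser into the wooden bay

ROBOT

A 7-joint arm with a two-finger parallel gripper is mounted at the origin on a cart in front of the work surface, level with it; the furniture and walls round the work are solid. World frame = base frame: x ahead of the robot, y to its left, z up, the work surface at z = 0. Lengths are in m, angles in rad, forces in N, time in s.
With the tool pointing down it reaches from about 0.375 to 0.925 m from the base axis. Payload 3.1 kg.
Tool frame: the origin (TCP) lies on the mounting face of the last link; the fingertips stand 173 mm ahead of it and the grasp point (between the pads) lies 155 mm ahead of it; z points along the fingers, y is the line along which they close (so a half turn about z gives the same grasp; the last joint's range is limited). The gripper opens to 85 mm and grips with 20 to 120 N. Pads are 22 mm wide; open, the fingers measure 114 mm over their backs; the gripper's body (76 mm by 85 mm) begins 54 mm behind the grasp point. The pads swing forward as they close: fully open they stand 13 mm farther back than shut.
Start: joints at [-1.442, 0.383, 0.044, 1.598, -0.018, 1.161, -0.05], TCP at [0.146, 0.633, 0.405] pointing down, gripper open.
Joint ranges: [-2.61, 2.61], [-0.41, 2.15], [-1.48, 1.57], [0, 2.5], [-1.57, 4.71], [0.05, 1.97], [-2.85, 2.85]. Speed limits (rad/s): [2.79, 2.79, 3.14, 3.14, 3.14, 3.14, 3.14].

INTERFACE

Orientations are given as a unit quaternion [w, x, y, z].
In Python, from workcell import bot gives the robot as it stands. The module is installed in compiled form; this text tells all that it offers.
- The arm moves only by the tool servo_tool, never from a script. Its argument "deltas" is a list of rows, each a list of 5 numbers: the opening, from -1 (shut) to 1 (fully open), so that 0 is half open, then the shift along the world's x, y, z in m, then the turn about the world's z in degrees. In form: [[claw, x, y, z, yaw], ...]. A call has 1 to 8 rows; each row is the pose to reach, as a shift and turn from the pose commanded when the call began; what a row does not reach only later rows make up. A row lasts 1/10 s, in which the tool goes at most 50 mm and 8.59 degrees, less where a joint would pass 70% of its speed; a pose out of reach is approached as far as the arm can. A call with a gripper value outside its range is refused whole. The fingers move at their own pace and stop on an object; "grip_force" is the grip in N (left out, the last holds). Time passes only in rows, so rows that repeat a pose let the fingers close. It gives the time, the measured TCP pose, the force, the opening and the grip force at its end, in the units of the state.
- bot.read_state(): the state, without advancing time (a new reading comes with each control period).
- bot.grab_frame(name): name is "scene" or "top" or "wrist"; returns (picture, depth): 384x512x3 uint8, red, green, blue; 384x512 float32, m along the optical axis (not along the pixel's ray), 0 where there is no reading.
- bot.calibration(name): a dict with "intrinsics" (3x3 intrinsics, pixels), "xyz" and "rotation" of the camera in the world. Camera axes: x right, y up, looking along -z (the intrinsics and any distortion apply to the point x, -y, -z); pixel columns grow to the right and rows downward; lengths in m; the calibration is good to about 2 mm. A picture is of the moment at which its call begins: read the wrist's pose just before it. calibration takes no time and is no camera call; for the wrist camera it gives the pose at the moment of the call.
- bot.close_job(): hands the job in; it is judged then, once.
The state is a dict: "time": time; "joint_positions": joint angles; "dq": joint speeds; "joint_torque": joint torques, N m; "ee_pos": TCP position; "eef_rot": TCP orientation; "force": force on the tool from outside, world axes, zero at the start; "wrist_torque": the same for the moment, N m; "width": finger opening in m; "gripper_force": force on a finger pad.
Only numpy, scipy, OpenCV 4.12 (cv2) and the standard library are available. Lean on these libraries where they do the work, as an engineer would, in place of code of your own. Each camera call takes 0.05 s, during which the arm holds its last target. There are 200 camera calls.

TASK

Clear the middle of the bench: with the closed fingers, sweep the two ink sticks and the eraser across the bench top, through the open side of the low three-sided wooden bay, until all three lie flat and wholly inside it. Push them along the surface; do not pick any of them up, and leave everything else on the bench where it stands.

Things in the scene. Friction and masses are not known exactly. Their poses are not given: they have to be found in the camera images.
- bay: low three-sided dark wooden bay, fixed, no floor; walls 12 mm thick, 26 mm high; inside 130 mm deep, 176 mm wide. Origin on the bench top, mid-mouth; its x points into the bay (inner back face at x = 0.130), y along the mouth (inner side faces at y = -0.088 and 0.088), z up. The mouth faces the robot's right (world -y), turned up to 0.3 rad either way
- ink_stick_1: a moulded ink stick, a flat bar with nearly square edges, black, 19 x 72 x 10 mm (its x, y, z), 24 g, loose; origin at the centre of its underside, long axis = its y. It starts lying flat, long axis within about 30 degrees of world x
- ink_stick_2: a moulded ink stick, a flat bar with nearly square edges, dark red, 19 x 72 x 10 mm (its x, y, z), 24 g, loose; origin at the centre of its underside, long axis = its y. It starts lying flat, long axis within about 30 degrees of world x
- eraser: a block eraser in a paper sleeve, 20 x 42 x 12 mm (its x, y, z), 18 g, loose; origin at the centre of its underside, long axis = its y. It starts lying flat, long axis within about 30 degrees of world x
- brush_rest: bystander, not an ink stick: a glazed brush rest with three peaks, 19 x 68 x 22 mm, loose; origin at the centre of its underside
- jar_madder: bystander: a small stoppered glass jar, 27 mm across, 61 mm high, loose; origin at the centre of its underside
- tape_roll: bystander: a roll of paper tape lying flat, 69 mm across, 18 mm high, loose; origin at the centre of its underside
- gum_tin: bystander: a round slip-lid tin, 68 mm across, 24 mm high, loose; origin at the centre of its underside
- glue_carton: bystander: a small carton, 44 x 62 x 36 mm, loose; origin at the centre of its underside
- ink_stick_1_end_a (a point): midpoint of the +y end face of ink_stick_1, 5 mm above its underside
- ink_stick_1_end_b (a point): midpoint of the -y end face of ink_stick_1, 5 mm above its underside
- ink_stick_2_end_a (a point): midpoint of the +y end face of ink_stick_2, 5 mm above its underside
- ink_stick_2_end_b (a point): midpoint of the -y end face of ink_stick_2, 5 mm above its underside
- eraser_end_a (a point): midpoint of the +y end face of eraser, 5 mm above its underside
- eraser_end_b (a point): midpoint of the -y end face of eraser, 5 mm above its underside

How it is judged:
At the end, for the whole second after the job is handed in: Both ends of both sticks and of the eraser lie between the bay's walls, 4 mm or more past its mouth line; all three lie flat (underside below 6 mm, tilt below 0.15 rad) and at rest (below 10 mm/s); rest, jar, tape, tin and carton are within 15 mm of their starts (x of ink_stick_1_end_a in the frame of bay between 0.004 and 0.133 m and y of ink_stick_1_end_a in the frame of bay between -0.091 and 0.091 m and x of ink_stick_1_end_b in the frame of bay between 0.004 and 0.133 m and y of ink_stick_1_end_b in the frame of bay between -0.091 and 0.091 m and height (world z) of each of ink_stick_1, ink_stick_2, eraser below 0.006 m and angle between each of ink_stick_1, ink_stick_2, eraser's own z axis and vertical below 0.15 rad and linear speed of each of ink_stick_1, ink_stick_2, eraser below 0.01 m/s and x of ink_stick_2_end_a in the frame of bay between 0.004 and 0.133 m and y of ink_stick_2_end_a in the frame of bay between -0.091 and 0.091 m and x of ink_stick_2_end_b in the frame of bay between 0.004 and 0.133 m and y of ink_stick_2_end_b in the frame of bay between -0.091 and 0.091 m and x of eraser_end_a in the frame of bay between 0.004 and 0.133 m and y of eraser_end_a in the frame of bay between -0.091 and 0.091 m and x of eraser_end_b in the frame of bay between 0.004 and 0.133 m and y of eraser_end_b in the frame of bay between -0.091 and 0.091 m and distance of each of brush_rest, jar_madder, tape_roll, gum_tin, glue_carton from where it was at the start of the episode below 0.015 m); the robot touches nothing.
It fails at once if an ink stick or the eraser is lifted off the bench (more than 15 mm) (height (world z) of any of ink_stick_1, ink_stick_2, eraser above 0.015 m).
It fails at once if the brush rest, jar, tape roll, tin or carton is knocked out of its place (15 mm) or tipped (0.35 rad) ((distance of brush_rest from where it was at the start of the episode above 0.015 m or angle between brush_rest's own z axis and vertical above 0.35 rad) or (distance of jar_madder from where it was at the start of the episode above 0.015 m or angle between jar_madder's own z axis and vertical above 0.35 rad) or (distance of tape_roll from where it was at the start of the episode above 0.015 m or angle between tape_roll's own z axis and vertical above 0.35 rad) or (distance of gum_tin from where it was at the start of the episode above 0.015 m or angle between gum_tin's own z axis and vertical above 0.35 rad) or (distance of glue_carton from where it was at the start of the episode above 0.015 m or angle between glue_carton's own z axis and vertical above 0.35 rad)).
It also fails if it takes over 72 s, if anything falls off the work surface, if the arm or the gripper's body presses on something with over 40 N, if the wrist force passes 120 N, or if a joint passes its speed limit or range.

## Working session

There is one attempt and no reset: what is moved stays moved. The work goes in short steps, Python scripts to look and compute and a tool call to move; the robot and the scene stay as the last step left them, time stands still between calls to the robot, and variables do not carry over. Pictures are saved under pics/ and viewed, at most 10 in all, crops included, and the job is handed in when it is done.

Besides the shell and the picture viewer there is one more tool, called after "Call:" in YAML: its name, and indented under it one key for each argument. servo_tool: Moves the arm, as the interface text tells. Its arguments: {"type":"object","properties":{"deltas":{"type":"array","items":{"type":"array","items":{"type":"number"}}},"grip_force":{"type":"number"}},"required":["deltas"]}

```bash
mkdir -p pics; cat > h.py <<'E'
import numpy as np, cv2
from workcell import bot
def grab(n):
    c=bot.calibration(n); im,d=bot.grab_frame(n); return im,d,c
def world(c,d,u,v):
    K=np.array(c["intrinsics"]); z=d
    p=np.stack([(u-K[0,2])/K[0,0]*z,-(v-K[1,2])/K[1,1]*z,-z],-1)
    return p@np.array(c["rotation"]).T+np.array(c["xyz"])
def cloud(d,c):
    v,u=np.mgrid[:d.shape[0],:d.shape[1]]; return world(c,d,u.astype(float),v.astype(float))
def ray(c,u,v,z):
    a=world(c,np.float64(1),u,v); o=np.array(c["xyz"]); r=a-o
    return o+r*(z-o[2])/r[2]
E
python3 - <<'E'
from h import *
for n in("top","scene"):
    im,d,c=grab(n); cv2.imwrite(f"pics/{n}0.png",im[:,:,::-1]); np.savez(n+"0",im=im,d=d)
    print(n,c)
s=bot.read_state(); print(s)
E
```

```text
top {'intrinsics': array([[400.71693094,   0.        , 252.44012788],
       [  0.        , 400.71693094, 182.62841435],
       [  0.        ,   0.        ,   1.        ]]), 'xyz': array([ 0.35152946, -0.04483336,  0.95798689]), 'rotation': array([ 0.71052914,  0.07568388, -0.05804523, -0.69717361])}
scene {'intrinsics': array([[483.03506718,   0.        , 253.50930428],
       [  0.        , 483.03506718, 189.56593615],
       [  0.        ,   0.        ,   1.        ]]), 'xyz': array([-0.37065966, -0.61943968,  0.70302718]), 'rotation': array([ 0.77110686,  0.42631448, -0.23244884, -0.41184671])}
{'time': 0.1, 'joint_positions': array([-1.44179972,  0.38374738,  0.0438505 ,  1.59942932, -0.01790076,
        1.16120265, -0.04989277]), 'dq': array([-1.68692427e-04, -2.05418950e-03,  2.95500561e-04, -2.79220526e-03,
        8.59291467e-05,  1.01265880e-03,  3.70416519e-04]), 'joint_torque': array([ 2.59213630e-03, -4.34726465e+01,  1.02935113e+00, -2.50454843e+01,
        1.09238288e-02,  5.35372979e-03, -8.17377014e-06]), 'ee_pos': array([0.14604476, 0.63292297, 0.40341055]), 'eef_rot': array([-7.08277184e-05,  1.13118717e-01,  9.93580758e-01, -1.19494362e-03]), 'force': array([ 0.81312597,  0.63824744, -0.13226979]), 'wrist_torque': array([-0.01194457,  0.00083843,  0.01029503]), 'gripper_force': 0.0, 'width': 0.08526754254139275}
```

```bash
sed -i 's/^from workcell/from scipy.spatial.transform import Rotation as R\nfrom workcell/; s/np.array(c\["rotation"\]).T/R.from_quat(np.roll(c["rotation"],-1)).as_matrix().T/' h.py
python3 - <<'E'
from h import *
im=np.load("top0.npz")
c=bot.calibration("top"); P=cloud(im["d"],c); print(P[::48,::64].round(3).tolist())
E
```

```text
[[[0.95, 0.593, 0.111], [0.951, 0.438, 0.11], [0.948, 0.282, 0.115], [0.952, 0.131, 0.11], [0.953, -0.021, 0.11], [0.952, -0.171, 0.112], [0.953, -0.32, 0.112], [0.956, -0.469, 0.109]], [[0.977, 0.775, -0.162], [0.878, 0.476, 0.017], [0.88, 0.309, 0.017], [0.881, 0.143, 0.017], [0.796, -0.025, 0.171], [0.893, -0.186, 0.0], [0.894, -0.351, 0.0], [0.868, -0.49, 0.049]], [[0.823, 0.759, -0.171], [0.745, 0.46, 0.019], [0.748, 0.298, 0.017], [0.75, 0.137, 0.017], [0.732, -0.025, 0.065], [0.756, -0.183, 0.012], [0.752, -0.338, 0.026], [0.758, -0.497, 0.016]], [[0.681, 0.759, -0.202], [0.616, 0.438, 0.035], [0.628, 0.294, 0.001], [0.63, 0.133, 0.002], [0.632, -0.026, 0.002], [0.635, -0.184, 0.0], [0.633, -0.336, 0.015], [0.635, -0.49, 0.014]], [[0.537, 0.756, -0.228], [0.504, 0.443, -0.002], [0.507, 0.284, 0.0], [0.509, 0.128, -0.0], [0.512, -0.028, -0.0], [0.515, -0.183, -0.003], [0.513, -0.328, 0.026], [0.52, -0.487, 0.001]], [[0.394, 0.76, -0.266], [0.387, 0.429, 0.001], [0.391, 0.275, 0.001], [0.394, 0.122, 0.002], [0.397, -0.03, -0.0], [0.4, -0.181, 0.002], [0.402, -0.328, 0.012], [0.406, -0.481, -0.001]], [[0.209, 1.07, -0.781], [0.215, 0.792, -0.777], [0.222, 0.518, -0.776], [0.227, 0.248, -0.78], [0.233, -0.022, -0.788], [0.282, -0.196, -0.115], [0.294, -0.323, 0.013], [0.288, -0.54, -0.151]], [[0.016, 1.04, -0.776], [0.022, 0.772, -0.779], [0.029, 0.503, -0.777], [0.036, 0.238, -0.776], [0.11, -0.03, -0.399], [0.049, -0.288, -0.776], [0.055, -0.55, -0.783], [0.062, -0.807, -0.78]]]
```

View pics/top0.png

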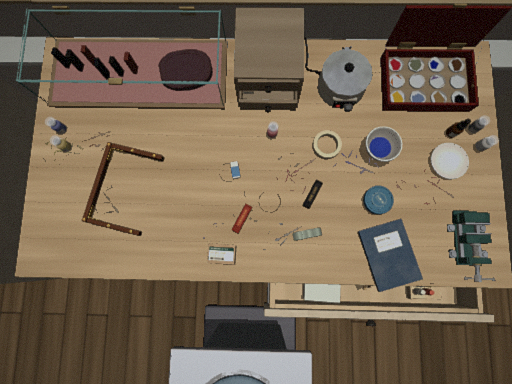

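View pics/scene0.png

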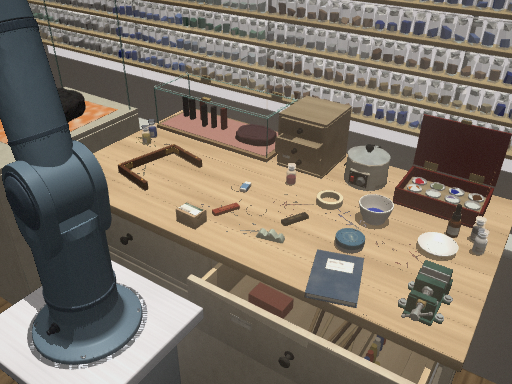

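```bash
cat >> h.py <<'E'
def boxes(im,c,verbose=True):
    hsv=cv2.cvtColor(im,cv2.COLOR_RGB2HSV).astype(int); h,s,v=hsv[...,0],hsv[...,1],hsv[...,2]
    return hsv
E
python3 - <<'E'
from h import *
f=np.load("top0.npz"); im=f["im"]; c=bot.calibration("top"); P=cloud(f["d"],c)
print([im[y,x].tolist() for x,y in((235,170),(235,163),(235,176),(242,218),(313,193),(120,190),(250,190),(308,234),(98,185),(140,155),(222,256))])
cv2.imwrite("pics/crop.png",cv2.resize(im[100:275,75:400,::-1],None,fx=2.4,fy=2.4,interpolation=cv2.INTER_CUBIC))
m=((P[...,2]>.005)&(P[...,2]<.09)).astype(np.uint8); m[:105]=0;m[275:]=0
n,l,st,ce=cv2.connectedComponentsWithStats(m)
for i in range(1,n):
    if st[i,4]>25:
        q=P[l==i]; print(ce[i].round(),st[i,4],np.median(q,0).round(3),np.percentile(q[:,2],[5,95]).round(3), q.min(0).round(3)[:2],q.max(0).round(3)[:2])
E
```

```text
[[88, 119, 145], [197, 200, 193], [139, 154, 170], [159, 91, 60], [81, 73, 49], [171, 143, 108], [167, 139, 107], [150, 155, 139], [30, 20, 13], [21, 11, 6], [197, 198, 184]]
[146. 106.] 557 [0.723 0.24  0.013] [0.006 0.017] [0.72  0.056] [0.73  0.505]
[268. 108.] 252 [ 0.699 -0.051  0.078] [0.064 0.089] [ 0.685 -0.126] [0.73  0.021]
[343. 107.] 100 [ 0.717 -0.238  0.041] [0.022 0.049] [ 0.707 -0.259] [ 0.734 -0.206]
[430. 108.] 570 [ 0.723 -0.449  0.026] [0.007 0.044] [ 0.721 -0.552] [ 0.734 -0.336]
[468. 126.] 487 [ 0.671 -0.511  0.043] [0.011 0.083] [ 0.655 -0.568] [ 0.693 -0.49 ]
[ 55. 125.] 230 [0.661 0.459 0.042] [0.01  0.063] [0.651 0.451] [0.677 0.478]
[272. 129.] 160 [ 0.654 -0.065  0.059] [0.012 0.063] [ 0.648 -0.078] [ 0.672 -0.052]
[383. 144.] 1018 [ 0.631 -0.332  0.025] [0.012 0.05 ] [ 0.583 -0.366] [ 0.667 -0.283]
[327. 144.] 370 [ 0.63  -0.198  0.018] [0.008 0.021] [ 0.597 -0.232] [ 0.666 -0.164]
[ 60. 143.] 228 [0.615 0.442 0.042] [0.009 0.063] [0.604 0.433] [0.631 0.464]
[486. 142.] 241 [ 0.632 -0.564  0.043] [0.009 0.063] [ 0.621 -0.583] [ 0.646 -0.557]
[112. 184.] 1292 [0.53  0.336 0.025] [0.009 0.029] [0.402 0.199] [0.629 0.381]
[450. 160.] 838 [ 0.597 -0.495  0.011] [0.005 0.017] [ 0.551 -0.535] [ 0.638 -0.446]
[235. 169.] 133 [0.565 0.024 0.012] [0.009 0.015] [0.544 0.013] [0.587 0.037]
[312. 194.] 240 [ 0.508 -0.162  0.01 ] [0.007 0.013] [ 0.474 -0.186] [ 0.545 -0.14 ]
[378. 199.] 691 [ 0.496 -0.314  0.023] [0.02  0.026] [ 0.463 -0.349] [ 0.533 -0.282]
[241. 218.] 240 [0.447 0.006 0.01 ] [0.007 0.013] [ 0.414 -0.017] [0.481 0.027]
[470. 238.] 1987 [ 0.41  -0.512  0.042] [0.007 0.061] [ 0.33  -0.563] [ 0.476 -0.474]
[389. 249.] 2430 [ 0.38  -0.338  0.014] [0.011 0.017] [ 0.324 -0.408] [ 0.454 -0.269]
[307. 233.] 228 [ 0.414 -0.149  0.015] [0.008 0.022] [ 0.4   -0.183] [ 0.427 -0.117]
[221. 254.] 550 [0.363 0.048 0.037] [0.033 0.039] [0.34  0.017] [0.386 0.08 ]
```

View pics/crop.png

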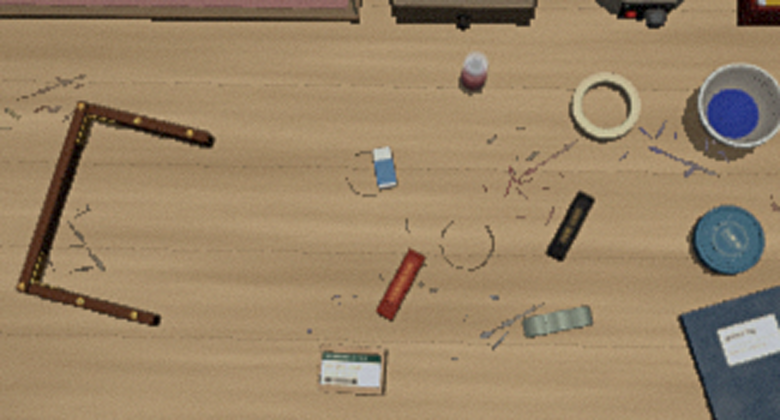

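```bash
python3 - <<'E'
from h import *
for cam in("top","scene"):
    f=np.load(cam+"0.npz"); c=bot.calibration(cam); P=cloud(f["d"],c)
    for name,(x0,x1,y0,y1),lo in(("bay",(.38,.64,.18,.40),.02),("eraser",(.53,.6,0.,.05),.007),("red",(.405,.49,-.03,.04),.006),("black",(.465,.555,-.2,-.13),.006),("rest",(.39,.435,-.195,-.105),.007),("carton",(.33,.395,.01,.09),.03),("jar",(.63,.68,-.085,-.045),.007)):
        m=(P[...,0]>x0)&(P[...,0]<x1)&(P[...,1]>y0)&(P[...,1]<y1)&(P[...,2]>lo)&(P[...,2]<.07)
        q=P[m]; r=cv2.minAreaRect((q[:,:2]*1000).astype(np.float32))
        print(cam,name,len(q),"z",np.median(q[:,2]).round(3),np.round(r[0],0),np.round(r[1],0),round(r[2],1)); 
        if name=="bay": print(cv2.boxPoints(r).round(0).tolist())
E
```

```text
top bay 1030 z 0.026 [514. 291.] [143. 200.] 77.1
[[401.0, 244.0], [596.0, 199.0], [628.0, 339.0], [433.0, 383.0]]
top eraser 133 z 0.012 [565.  24.] [41. 19.] 11.7
top red 238 z 0.01 [448.   5.] [19. 71.] 63.2
top black 237 z 0.01 [ 510. -163.] [46. 73.] 89.4
top rest 220 z 0.015 [ 414. -150.] [19. 64.] 12.2
top carton 538 z 0.037 [363.  48.] [62. 44.] 87.6
top jar 159 z 0.059 [659. -65.] [24. 25.] 41.2
scene bay 451 z 0.025 [514. 289.] [146. 203.] 77.1
[[399.0, 240.0], [597.0, 195.0], [629.0, 337.0], [431.0, 382.0]]
scene eraser 67 z 0.012 [564.  22.] [44. 22.] 10.2
scene red 143 z 0.01 [447.   3.] [24. 73.] 61.7
scene black 152 z 0.01 [ 509. -165.] [22. 75.] 63.9
scene rest 201 z 0.014 [ 413. -154.] [26. 62.] 8.0
scene carton 318 z 0.037 [362.  47.] [67. 48.] 87.6
scene jar 181 z 0.036 [656. -69.] [24. 26.] 42.8
```

The pictures show the bay at left (crop px 20–210, 100–325), the eraser at (385,168), red at (400,285) and black at (570,225). The jar, tape, tin, rest and carton stand clear of straight sweep lanes. Top and scene views agree within 3 mm. The eraser goes first, then red, then black.

Call:
servo_tool:
  deltas:
    - [-1,0.03,-0.04,0,-8]
    - [-1,0.06,-0.08,0,-16]
    - [-1,0.09,-0.12,0,-24]
    - [-1,0.12,-0.16,0,-32]
    - [-1,0.15,-0.2,0,-40]
    - [-1,0.18,-0.24,0,-48]
    - [-1,0.21,-0.28,0,-56]
    - [-1,0.21,-0.322,0,-64]

```text
time: 0.9
ee_pos: [0.3596, 0.3085, 0.4049]
eef_rot: [0.001, 0.627, 0.779, 0.001]
force: [-0.4, -0.3, 1.0]
width: -0.0001
gripper_force: 0.0
```

Call:
servo_tool:
  deltas:
    - [-1,0.03,-0.04,-0.02,-4]
    - [-1,0.06,-0.08,-0.04,-8.4]
    - [-1,0.09,-0.12,-0.06,-8.4]
    - [-1,0.12,-0.16,-0.09,-8.4]
    - [-1,0.15,-0.2,-0.12,-8.4]
    - [-1,0.18,-0.24,-0.15,-8.4]
    - [-1,0.212,-0.28,-0.17,-8.4]
    - [-1,0.212,-0.322,-0.18,-8.4]

```text
time: 1.7
ee_pos: [0.5612, 0.0163, 0.2332]
eef_rot: [0.0, 0.677, 0.736, 0.0]
force: [1.1, 0.6, 0.8]
width: 0.0002
gripper_force: 0.0
```

Call:
servo_tool:
  deltas:
    - [-1,0,0,0,0]
    - [-1,0,0,0,0]

```text
time: 1.9
ee_pos: [0.5592, 0.0135, 0.2338]
eef_rot: [-0.0, 0.68, 0.733, -0.001]
force: [-0.4, 1.0, -0.6]
width: -0.0002
gripper_force: 0.0
```

Call:
servo_tool:
  deltas:
    - [-1,0.008,-0.027,0,0]
    - [-1,0.008,-0.027,0,0]
    - [-1,0.008,-0.027,-0.03,0]
    - [-1,0.008,-0.027,-0.052,0]
    - [-1,0.008,-0.027,-0.052,0]

```text
time: 2.4
ee_pos: [0.5654, -0.0083, 0.1803]
eef_rot: [-0.003, 0.677, 0.736, -0.002]
force: [-0.4, 0.6, 0.2]
width: -0.0002
gripper_force: 0.0
```

```bash
python3 - <<'E'
from h import *
print(bot.read_state()["ee_pos"])
im,d,c=grab("top"); 
cv2.imwrite("pics/crop2.png",cv2.resize(im[100:275,75:400,::-1],None,fx=2.4,fy=2.4,interpolation=cv2.INTER_CUBIC))
E
```

```text
[ 0.56542161 -0.00831858  0.18033767]
```

View pics/crop2.png

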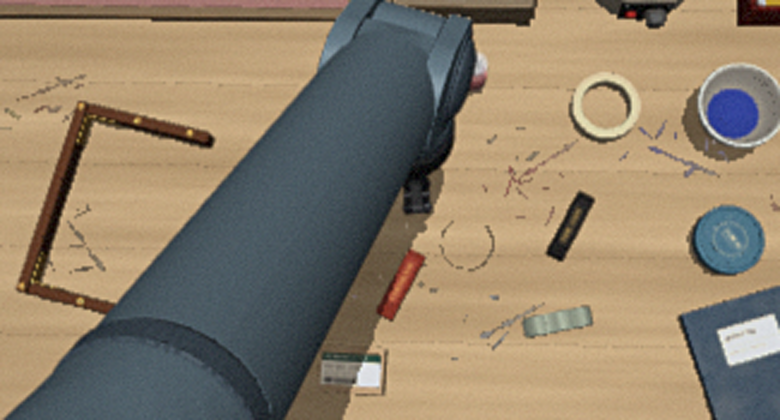

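The arm hides the eraser, with the fingers visible at crop (418,195) just behind it. Next I lower slightly and sweep.

Call:
servo_tool:
  deltas:
    - [-1,0,0,-0.003,0]
    - [-1,0,0.006,-0.003,0]
    - [-1,-0.001,0.014,-0.003,0]
    - [-1,-0.002,0.022,-0.003,0]
    - [-1,-0.002,0.031,-0.003,0]
    - [-1,-0.003,0.041,-0.003,0]
    - [-1,-0.004,0.052,-0.003,0]
    - [-1,-0.005,0.064,-0.003,0]

```text
time: 3.25
ee_pos: [0.5625, 0.054, 0.1799]
eef_rot: [-0.0, 0.678, 0.735, -0.0]
force: [0.5, 0.8, 0.3]
width: 0.0002
gripper_force: 0.1
```

Call:
servo_tool:
  deltas:
    - [-1,-0.001,0.013,0,0]
    - [-1,-0.002,0.026,0,0]
    - [-1,-0.003,0.039,0,0]
    - [-1,-0.004,0.052,0,0]
    - [-1,-0.005,0.065,0,0]
    - [-1,-0.006,0.078,0,0]
    - [-1,-0.007,0.09,0,0]
    - [-1,-0.007,0.09,0,0]

```text
time: 4.05
ee_pos: [0.5553, 0.146, 0.1798]
eef_rot: [-0.001, 0.677, 0.736, 0.001]
force: [0.4, 0.8, 0.3]
width: 0.0001
gripper_force: 0.0
```

```bash
python3 - <<'E'
from h import *
print(bot.read_state()["ee_pos"])
V=[]
for n in("scene","wrist"):
    im,d,c=grab(n); V.append(im[:,:,::-1]); P=cloud(d,c)
    m=(P[...,0]>.48)&(P[...,0]<.6)&(P[...,1]>.1)&(P[...,1]<.22)&(P[...,2]>.006)&(P[...,2]<.018)
    q=P[m]
    if len(q)>10:
      r=cv2.minAreaRect((q[:,:2]*1000).astype(np.float32)); print(n,len(q),r,q[:,2].max())
cv2.imwrite("pics/p3.png",np.hstack([cv2.resize(V[0][100:260,80:340],(400,300)),cv2.resize(V[1],(400,300))]))
E
```

```text
[0.55532483 0.14602798 0.17975559]
scene 70 ((569.6408081054688, 172.46896362304688), (83.4923324584961, 45.921871185302734), 41.68216323852539) 0.017841100843919655
wrist 2967 ((570.0796508789062, 179.2606964111328), (80.37145233154297, 39.199462890625), 40.07168197631836) 0.01799278880931582
```

View pics/p3.png

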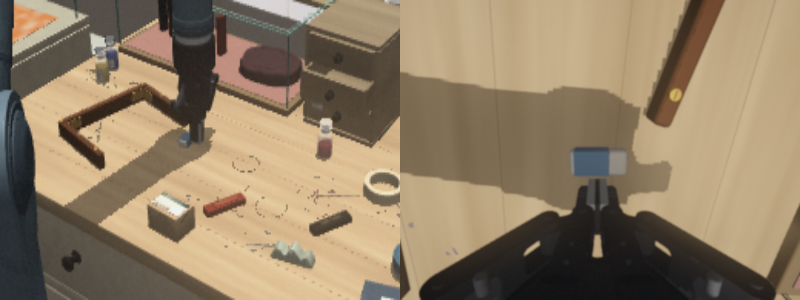

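The wrist view (right half) shows the eraser flush and centred on the fingers at (599,163), with the wall tip at (665,115), so it clears. I continue the sweep, drifting slightly to −x.

Call:
servo_tool:
  deltas:
    - [-1,-0.002,0.01,-0.002,0]
    - [-1,-0.004,0.022,-0.002,0]
    - [-1,-0.006,0.035,-0.002,0]
    - [-1,-0.008,0.05,-0.002,0]
    - [-1,-0.01,0.065,-0.002,0]
    - [-1,-0.012,0.08,-0.002,0]
    - [-1,-0.013,0.094,-0.002,0]
    - [-1,-0.014,0.106,-0.002,0]

```text
time: 4.95
ee_pos: [0.5413, 0.2509, 0.1779]
eef_rot: [-0.0, 0.678, 0.735, 0.0]
force: [0.6, -0.2, -0.2]
width: -0.0001
gripper_force: 0.0
```

Call:
servo_tool:
  deltas:
    - [-1,-0.001,0.01,0,0]
    - [-1,-0.001,0.018,0,0]
    - [-1,-0.001,0.022,0,0]
    - [-1,-0.001,0.022,0,0]
    - [-1,0,0.01,0,0]
    - [-1,0,0,0.02,0]
    - [-1,0,-0.01,0.05,0]
    - [-1,0,-0.03,0.08,0]

```text
time: 5.75
ee_pos: [0.5413, 0.2178, 0.2582]
eef_rot: [-0.0, 0.678, 0.735, -0.001]
force: [0.1, 0.4, -0.0]
width: -0.0002
gripper_force: 0.0
```

```bash
cat >> h.py <<'E'
M=np.array([498.5,221.5])/1e3; A=np.array([.223,.975]); B=np.array([-.975,.223])
def bay(p): p=np.asarray(p)[...,:2]-M; return np.stack([p@A,p@B],-1)
def masks(im):
    h,s,v=cv2.split(cv2.cvtColor(im,cv2.COLOR_RGB2HSV).astype(np.int16)) if 0 else [x.astype(int) for x in cv2.split(cv2.cvtColor(im,cv2.COLOR_RGB2HSV))]
    return h,s,v
E
python3 - <<'E'
from h import *
print(bot.read_state()["ee_pos"])
for n in("top","wrist"):
    im,d,c=grab(n); P=cloud(d,c); b=bay(P)
    m=(b[...,0]>-.02)&(b[...,0]<.125)&(abs(b[...,1])<.084)&(P[...,2]>.007)&(P[...,2]<.016)
    k,l,st,ce=cv2.connectedComponentsWithStats(m.astype(np.uint8))
    for i in range(1,k):
        if st[i,4]>40:
            q=P[l==i]; r=cv2.minAreaRect((b[l==i]*1000).astype(np.float32)); print(n,st[i,4],"bay",np.round(r[0]),np.round(r[1]),round(r[2]),np.median(q,0).round(3))
E
```

```text
[0.54132168 0.2177875  0.25817224]
top 71 bay [ 76. -18.] [18. 28.] 18 [0.529 0.292 0.012]
wrist 1303 bay [ 79. -25.] [19. 41.] 17 [0.54  0.293 0.012]
```

The eraser is inside (bay 79, −25 mm, flat). Red is next.

Call:
servo_tool:
  deltas:
    - [-1,-0.015,-0.04,0,-4]
    - [-1,-0.03,-0.08,0,-8]
    - [-1,-0.045,-0.125,0,-11.3]
    - [-1,-0.06,-0.17,0,-11.3]
    - [-1,-0.077,-0.215,0,-11.3]
    - [-1,-0.094,-0.259,0,-11.3]
    - [-1,-0.094,-0.259,-0.02,-11.3]
    - [-1,-0.094,-0.259,-0.05,-11.3]

```text
time: 6.65
ee_pos: [0.4474, -0.0431, 0.2085]
eef_rot: [0.001, 0.749, 0.662, 0.002]
force: [0.5, 0.9, -0.4]
width: 0.0002
gripper_force: 0.0
```

Call:
servo_tool:
  deltas:
    - [-1,0,0,-0.02,0]
    - [-1,0,0,-0.03,0]
    - [-1,0,0,-0.031,0]

```text
time: 6.95
ee_pos: [0.4464, -0.0408, 0.1756]
eef_rot: [-0.001, 0.748, 0.664, -0.002]
force: [0.3, 0.6, 0.5]
width: -0.0
gripper_force: 0.0
```

```bash
python3 - <<'E'
from h import *
print(bot.read_state()["ee_pos"],bot.read_state()["eef_rot"])
im,d,c=grab("wrist"); P=cloud(d,c)
h,s,v=masks(im); m=((h<8)|(h>172))&(s>130)&(v>50)&(abs(P[...,2]-.008)<.008)
q=P[m]; r=cv2.minAreaRect((q[:,:2]*1000).astype(np.float32)); print(len(q),r)
E
```

```text
[ 0.44642092 -0.04078332  0.17563909] [-0.00086994  0.74765963  0.6640798  -0.00152994]
2222 ((447.9202575683594, 4.866521835327148), (17.763961791992188, 69.264404296875), 63.44651412963867)
```

Call:
servo_tool:
  deltas:
    - [-1,0.001,0.01,0.001,0]
    - [-1,0.002,0.018,0.001,0]
    - [-1,0.003,0.025,0.001,0]
    - [-1,0.004,0.032,0.001,0]
    - [-1,0.005,0.039,0.001,0]
    - [-1,0.005,0.046,0.001,0]
    - [-1,0.006,0.053,0.001,0]
    - [-1,0.007,0.06,0.001,0]

```text
time: 7.8
ee_pos: [0.4546, 0.0205, 0.1779]
eef_rot: [-0.0, 0.747, 0.665, -0.0]
force: [0.4, -1.3, 0.2]
width: -0.0001
gripper_force: 0.2
```

```bash
cat > red.py <<'E'
from h import *
st=bot.read_state(); print(st["ee_pos"],np.degrees(2*np.arctan2(st["eef_rot"][2],st["eef_rot"][1]))-90)
im,d,c=grab("wrist"); P=cloud(d,c)
h,s,v=masks(im); m=((h<8)|(h>172))&(s>130)&(v>50)&(abs(P[...,2]-.008)<.008)
q=P[m]; r=cv2.minAreaRect((q[:,:2]*1000).astype(np.float32)); print(len(q),r,bay(np.array(r[0])/1e3))
E
python3 red.py
```

```text
[0.45457542 0.0204863  0.17785678] -6.692063187511309
2226 ((442.39874267578125, 41.64246368408203), (18.77983283996582, 61.43749237060547), 88.22335052490234) [-0.18787168  0.0145905 ]
```

```bash
python3 - <<'E'
from h import *
im,d,c=grab("wrist"); cv2.imwrite("pics/w4.png",im[:,:,::-1])
P=cloud(d,c); m=(P[...,2]>.006)&(P[...,2]<.013)&(abs(P[...,1]-.043)<.03)&(abs(P[...,0]-.45)<.06)
q=P[m]; print(len(q),cv2.minAreaRect((q[:,:2]*1000).astype(np.float32)),q.min(0),q.max(0))
E
```

```text
4126 ((446.7662353515625, 39.747215270996094), (25.70014762878418, 71.98162078857422), 89.72710418701172) [0.41079702 0.02680857 0.00600662] [0.48276973 0.05265456 0.01299973]
```

View pics/w4.png

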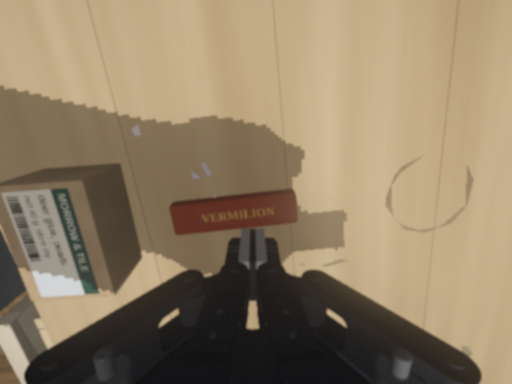

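The red bar (px 170–297, centre 234) has turned about 5° past flush, because the fingers at px 252 sit about 10 mm to +x of its centre. I back off, shift −x, match the yaw and continue.

Call:
servo_tool:
  deltas:
    - [-1,0,-0.01,0,0]
    - [-1,-0.005,-0.012,0,3]
    - [-1,-0.01,-0.012,0,5]
    - [-1,-0.01,-0.008,0,5]
    - [-1,-0.009,0.004,0,5]
    - [-1,-0.008,0.012,0,5]
    - [-1,-0.007,0.02,0,5]
    - [-1,-0.006,0.03,0,5]

```text
time: 8.7
ee_pos: [0.4489, 0.051, 0.1779]
eef_rot: [0.0, 0.717, 0.697, 0.0]
force: [-0.3, -0.3, 0.1]
width: -0.0002
gripper_force: 0.2
```

Call:
servo_tool:
  deltas:
    - [-1,0.001,0.01,0,0]
    - [-1,0.002,0.02,0,0]
    - [-1,0.003,0.03,0,0]
    - [-1,0.005,0.04,0,0]
    - [-1,0.005,0.04,0,0]

```text
time: 9.2
ee_pos: [0.454, 0.092, 0.1779]
eef_rot: [-0.0, 0.716, 0.698, 0.001]
force: [0.4, -1.2, 0.6]
width: -0.0004
gripper_force: 0.0
```

```bash
sed -i '$a im2=(P[...,2]>.0065)\&(P[...,2]<.0135)\&(abs(P[...,0]-r[0][0]/1e3)<.05)\&(abs(P[...,1]-r[0][1]/1e3)<.03)\nq=P[im2]; print(q.min(0),q.max(0))' red.py; python3 red.py
```

```text
[0.45403677 0.09203212 0.17792677] -1.515678507308266
1891 ((453.0982666015625, 113.58318328857422), (18.35909652709961, 64.97679901123047), 88.47837829589844) [-0.11534348  0.02020124]
[0.41978331 0.09774687 0.00650161] [0.49172278 0.12384075 0.01348746]
```

Call:
servo_tool:
  deltas:
    - [-1,0.001,0.01,0,0]
    - [-1,0.003,0.021,0,-1]
    - [-1,0.004,0.032,0,-2]
    - [-1,0.006,0.043,0,-2]
    - [-1,0.007,0.054,0,-3]
    - [-1,0.009,0.066,0,-4]
    - [-1,0.011,0.078,0,-4]
    - [-1,0.013,0.09,0,-5]

```text
time: 10.05
ee_pos: [0.4667, 0.1808, 0.1779]
eef_rot: [-0.0, 0.747, 0.665, -0.0]
force: [-0.2, 0.0, -0.8]
width: 0.0001
gripper_force: 0.1
```

```bash
python3 red.py
```

```text
[0.46672118 0.18079401 0.17787748] -6.691426648711584
1789 ((466.7028503417969, 200.68655395507812), (19.48366928100586, 63.23676681518555), 79.65164947509766) [-0.02738387  0.02636082]
[0.43375973 0.18561296 0.00653098] [0.50693972 0.21425654 0.01342057]
```

Call:
servo_tool:
  deltas:
    - [-1,0.003,0.011,0,-1]
    - [-1,0.006,0.022,0,-2]
    - [-1,0.009,0.034,0,-3]
    - [-1,0.012,0.046,0,-4]
    - [-1,0.014,0.058,0,-4]
    - [-1,0.017,0.07,0,-4]
    - [-1,0.02,0.082,0,-4]
    - [-1,0.022,0.092,0,-4]

```text
time: 10.9
ee_pos: [0.4888, 0.2731, 0.1779]
eef_rot: [-0.0, 0.77, 0.638, 0.0]
force: [0.2, -0.6, 0.7]
width: -0.0001
gripper_force: 0.1
```

Call:
servo_tool:
  deltas:
    - [-1,0.002,0.008,0,0]
    - [-1,0.002,0.008,0,0]
    - [-1,-0.001,-0.004,0,0]
    - [-1,-0.001,-0.006,0.02,0]
    - [-1,-0.004,-0.02,0.05,0]
    - [-1,-0.008,-0.04,0.09,0]
    - [-1,-0.008,-0.04,0.09,0]

```text
time: 11.6
ee_pos: [0.4828, 0.227, 0.2722]
eef_rot: [0.001, 0.772, 0.635, 0.003]
force: [0.7, -0.6, 1.2]
width: 0.0
gripper_force: 0.0
```

```bash
cat > chk.py <<'E'
from h import *
import sys
print(bot.read_state()["ee_pos"],bot.read_state()["time"])
for n in sys.argv[1:]:
    im,d,c=grab(n); P=cloud(d,c); b=bay(P)
    m=(b[...,0]>-.04)&(b[...,0]<.126)&(abs(b[...,1])<.085)&(P[...,2]>.006)&(P[...,2]<.016)
    k,l,st,ce=cv2.connectedComponentsWithStats(m.astype(np.uint8))
    for i in range(1,k):
        if st[i,4]>40:
            r=cv2.minAreaRect((b[l==i]*1000).astype(np.float32)); print(n,st[i,4],"bay",np.round(r[0]),np.round(r[1]),round(r[2]),np.median(P[l==i],0).round(3),im[l==i].mean(0).round())
E
python3 chk.py top wrist
```

```text
[0.48277344 0.22700926 0.27217426] 11.6
wrist 3293 bay [86.  1.] [105.  38.] 81 [0.518 0.303 0.01 ] [151. 119. 108.]
```

Call:
servo_tool:
  deltas:
    - [-1,0.002,-0.04,0,3]
    - [-1,0.005,-0.09,0,6]
    - [-1,0.008,-0.14,0,9]
    - [-1,0.011,-0.19,0,11]
    - [-1,0.014,-0.24,0,11]
    - [-1,0.017,-0.29,0,11]
    - [-1,0.02,-0.33,0,11]
    - [-1,0.02,-0.37,0,11]

```text
time: 12.5
ee_pos: [0.4997, -0.1397, 0.2664]
eef_rot: [-0.001, 0.705, 0.709, -0.001]
force: [-0.7, -0.5, -0.4]
width: 0.0001
gripper_force: 0.0
```

Call:
servo_tool:
  deltas:
    - [-1,0,-0.03,0,0]
    - [-1,0,-0.062,0,0]
    - [-1,0,-0.062,0,0]
    - [-1,0,-0.062,-0.04,0]
    - [-1,0,-0.062,-0.07,0]
    - [-1,0,-0.062,-0.085,0]
    - [-1,0,-0.062,-0.095,0]
    - [-1,0,-0.062,-0.095,0]

```text
time: 13.3
ee_pos: [0.5002, -0.2001, 0.1736]
eef_rot: [-0.002, 0.705, 0.709, 0.0]
force: [-4.6, 2.0, 7.0]
width: 0.0001
gripper_force: 3.9
```

```bash
cat > blk.py <<'E'
from h import *
st=bot.read_state(); e=st["ee_pos"]; print(e,np.degrees(2*np.arctan2(st["eef_rot"][2],st["eef_rot"][1]))-90)
im,d,c=grab("wrist"); P=cloud(d,c)
m=(P[...,2]>.0065)&(P[...,2]<.0135)&(abs(P[...,0]-e[0])<.06)&(P[...,1]>e[1]+.005)&(P[...,1]<e[1]+.09)&(im.max(-1)<110)
k,l,s,_=cv2.connectedComponentsWithStats(m.astype(np.uint8)); i=1+s[1:,4].argmax(); q=P[l==i]
r=cv2.minAreaRect((q[:,:2]*1000).astype(np.float32)); print(len(q),r,bay(np.array(r[0])/1e3),q.min(0),q.max(0))
E
python3 blk.py
```

```text
[ 0.50019871 -0.20007864  0.17357552] 0.29255613165626926
4414 ((509.5748291015625, -163.5147705078125), (19.15460968017578, 71.44340515136719), 62.36101531982422) [-0.37291971 -0.09665625] [ 0.4744478  -0.18730499  0.0065276 ] [ 0.54288307 -0.13953763  0.01183658]
```

Call:
servo_tool:
  deltas:
    - [-1,0.004,0,0.005,0]
    - [-1,0.004,0.01,0.005,0]
    - [-1,0.004,0.016,0.005,0]
    - [-1,0.004,0.022,0.005,0]
    - [-1,0.004,0.029,0.005,0]
    - [-1,0.004,0.036,0.005,0]
    - [-1,0.004,0.044,0.005,0]
    - [-1,0.004,0.052,0.005,0]

```text
time: 14.15
ee_pos: [0.5045, -0.1473, 0.1778]
eef_rot: [-0.0, 0.705, 0.709, -0.0]
force: [0.6, -0.8, 0.9]
width: -0.0002
gripper_force: 0.1
```

```bash
python3 blk.py
```

```text
[ 0.50454737 -0.14730692  0.17781872] 0.3145569076465762
3956 ((507.035888671875, -127.51215362548828), (24.783309936523438, 71.32786560058594), 67.17758178710938) [-0.33838335 -0.0861522 ] [ 0.47260544 -0.14228399  0.0065072 ] [ 0.54343912 -0.10332111  0.01349789]
```

Call:
servo_tool:
  deltas:
    - [-1,0,0.01,0,0]
    - [-1,0,0.02,0,0]
    - [-1,0.001,0.03,0,0]
    - [-1,0.001,0.04,0,0]
    - [-1,0.001,0.05,0,0]
    - [-1,0.001,0.06,0,0]
    - [-1,0.001,0.07,0,0]
    - [-1,0.001,0.08,0,0]

```text
time: 15.0
ee_pos: [0.5056, -0.0672, 0.1779]
eef_rot: [-0.0, 0.705, 0.709, -0.0]
force: [-0.4, -0.4, -0.2]
width: -0.0
gripper_force: 0.1
```

```bash
python3 blk.py
```

```text
[ 0.50557502 -0.06721381  0.17789252] 0.3116022390913429
4001 ((504.86627197265625, -47.36383819580078), (71.57095336914062, 20.42211151123047), 0.5033707618713379) [-0.26072256 -0.06616375] [ 0.46905339 -0.0575386   0.00650127] [ 0.5407017  -0.03695642  0.01347733]
```

Call:
servo_tool:
  deltas:
    - [-1,0,0.012,0,0]
    - [-1,0,0.024,0,0]
    - [-1,0,0.036,0,0]
    - [-1,0,0.048,0,0]
    - [-1,0,0.06,0,0]
    - [-1,0,0.072,0,0]
    - [-1,0,0.084,0,0]
    - [-1,0,0.096,0,0]

```text
time: 15.85
ee_pos: [0.5056, 0.029, 0.1779]
eef_rot: [-0.0, 0.705, 0.709, 0.0]
force: [-0.6, -0.7, 0.4]
width: -0.0002
gripper_force: 0.1
```

Call:
servo_tool:
  deltas:
    - [-1,0,0.012,0,0]
    - [-1,0,0.024,0,0]
    - [-1,0.001,0.036,0,0]
    - [-1,0.001,0.048,0,0]
    - [-1,0.001,0.06,0,-1]
    - [-1,0.002,0.072,0,-1]
    - [-1,0.002,0.084,0,-2]
    - [-1,0.003,0.096,0,-3]

```text
time: 16.65
ee_pos: [0.5085, 0.125, 0.1778]
eef_rot: [-0.0, 0.724, 0.69, -0.0]
force: [-0.3, -0.0, -0.9]
width: -0.0001
gripper_force: 0.1
```

```bash
python3 blk.py
```

```text
[0.50854454 0.12499844 0.17783014] -2.704800214234666
3999 ((508.84552001953125, 144.8445281982422), (20.27418327331543, 71.5345458984375), 87.16854858398438) [-0.07243203 -0.02718105] [0.47279677 0.13442491 0.00653244] [0.5443242  0.15654365 0.01347333]
```

Call:
servo_tool:
  deltas:
    - [-1,0.001,0.012,0,-1]
    - [-1,0.002,0.024,0,-1]
    - [-1,0.003,0.036,0,-2]
    - [-1,0.005,0.048,0,-3]
    - [-1,0.007,0.06,0,-4]
    - [-1,0.009,0.072,0,-5]
    - [-1,0.011,0.084,0,-5]
    - [-1,0.013,0.096,0,-6]

```text
time: 17.5
ee_pos: [0.5217, 0.2209, 0.1778]
eef_rot: [-0.0, 0.758, 0.652, -0.0]
force: [-0.5, -0.3, 0.2]
width: 0.0002
gripper_force: 0.1
```

Call:
servo_tool:
  deltas:
    - [-1,0.001,0.009,0,0]
    - [-1,0.002,0.016,0,0]
    - [-1,0.002,0.018,0,0]
    - [-1,0.002,0.01,0,0]
    - [-1,0,-0.005,0.02,0]
    - [-1,-0.005,-0.03,0.06,0]
    - [-1,-0.01,-0.06,0.1,0]
    - [-1,-0.01,-0.1,0.1,0]

```text
time: 18.3
ee_pos: [0.5136, 0.1192, 0.2825]
eef_rot: [0.001, 0.758, 0.652, 0.005]
force: [2.3, 0.1, -0.8]
width: -0.0004
gripper_force: 0.0
```

Call:
servo_tool:
  deltas:
    - [-1,0,-0.05,0.05,0]
    - [-1,0,-0.1,0.08,0]
    - [-1,0,-0.15,0.1,0]
    - [-1,0,-0.2,0.1,0]
    - [-1,0,-0.24,0.1,0]
    - [-1,0,-0.28,0.1,0]
    - [-1,0,-0.3,0.1,0]
    - [-1,0,-0.3,0.1,0]

```text
time: 19.1
ee_pos: [0.5086, -0.1877, 0.3785]
eef_rot: [0.001, 0.763, 0.647, -0.001]
force: [-0.8, -0.5, -0.3]
width: 0.0004
gripper_force: 0.0
```

```bash
python3 chk.py top; python3 - <<'E'
from h import *
im,d,c=grab("top"); cv2.imwrite("pics/crop5.png",cv2.resize(im[100:275,75:400,::-1],None,fx=2.4,fy=2.4,interpolation=cv2.INTER_CUBIC))
E
```

```text
[ 0.50857392 -0.18768307  0.37851336] 19.1
top 369 bay [81.  1.] [ 37. 107.] 9 [0.517 0.301 0.011] [128.  93.  88.]
top 232 bay [ 43. -18.] [20. 72.] 4 [0.525 0.258 0.01 ] [49. 43. 35.]
```

View pics/crop5.png

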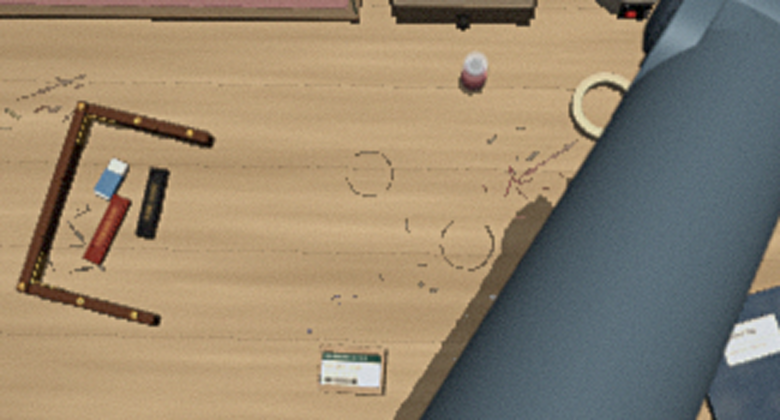

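All three lie flat and well inside the bay: eraser (112,178), red (107,230) and black (152,203). The jar, tape and carton haven't moved. The arm hides the rest and tin here, but nothing came near them. I'm handing in.

```bash
python3 -c "from workcell import bot; print(bot.close_job())"
```

```text
the job is handed in; nothing more can be done
None
```

I swept both ink sticks and the eraser into the bay, where the last top view shows all three lying flat and wholly inside, and handed the job in at about 19 s; the jar, tape and carton had not moved, but the arm hid the brush rest and tin in that view, and no verdict came back.

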